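# Close up the gauge chest

### The arm

A 6-joint arm with a two-finger parallel gripper is mounted at the origin on the work surface. World frame = base frame: x ahead of the robot, y to its left, z up, the work surface at z = 0. Lengths are in m, angles in rad, forces in N, time in s.
With the tool pointing down it reaches from about 0.35 to 0.85 m from the base axis. Payload 8.1 kg.
Tool frame: the origin (TCP) lies midway between the tips of the shut fingers; the grasp point (between the pads) lies 19 mm behind it; x points along the fingers, z is the direction in which the jaws open and shut, and the axes are right-handed (so a half turn about x gives the same grasp; the last joint's range is limited). The gripper opens to 93 mm and grips with 3 to 60 N. Pads are 15 mm wide; open, the fingers measure 128 mm over their backs; the gripper's body (75 mm by 188 mm) begins 65 mm behind the grasp point.
Start: joints at [1.149, 0.13, 1.488, -0, 1.523, -0.085], TCP at [0.198, 0.566, 0.219] pointing down, gripper open.
Joint ranges: [-2.96, 2.96], [-0.89, 2.26], [0.02, 2.5], [-1.34, 4.48], [0, 2.73], [-2.66, 2.66]. Speed limits (rad/s): [2.39, 2.39, 2.79, 3.14, 3.14, 3.14].

### API

Orientations are given as a rotation vector (axis times angle).
In Python, from cell import state, camera, close_job gives the robot as it stands. The module is installed in compiled form; this text tells all that it offers.
- The arm moves only by the shell command python3 -m jog 'ROWS'. ROWS is text: rows parted by semicolons, each of 7 numbers parted by spaces: the shift along the world's x, y, z normalised to -1 to 1, where 1 is 0.4 m, then the turn, a rotation vector about the world's x, y, z normalised to -1 to 1, where 1 is 0.5 rad, then the opening, from 0 (shut) to 1 (fully open). A call has 1 to 5 rows; each row is the pose to reach, as a shift and turn from the pose commanded when the call began; what a row does not reach only later rows make up. A row lasts 1/10 s, in which the tool goes at most 50 mm and 8.59 degrees, less where a joint would pass 70% of its speed; a pose out of reach is approached as far as the arm can. A call with a number of a shift or a turn outside -1 to 1 is refused whole. A call with a gripper value outside its range is refused whole. The fingers move at their own pace and stop on an object; the grip force is fixed at half the most. Time passes only in rows, so rows that repeat a pose let the fingers close. It gives the time, the measured TCP pose, the force and the opening at its end, in the units of the state.
- state(): the state, without advancing time (a new reading comes with each control period).
- camera(name): name is "scene" or "top" or "wrist"; returns a dict with "color" (420x560x3 uint8, red, green, blue), "depth" (420x560 float32, m along the optical axis (not along the pixel's ray), 0 where there is no reading), "fx", "fy", "cx", "cy" (pixels), "T" (4x4, takes a point from camera to world coordinates); the wrist camera has in their place "tool_from_camera" (4x4, takes a point from camera to tool coordinates, whose origin is the TCP and whose axes are the tool frame's). Camera axes: x right, y up, looking along -z (the intrinsics and any distortion apply to the point x, -y, -z); pixel columns grow to the right and rows downward; lengths in m; the calibration is good to about 2 mm. The wrist camera is an equidistant fisheye: a pixel r from the principal point sees the ray r / f radians off the axis. A picture is of the moment at which its call begins: read the wrist's pose just before it.
- close_job(): hands the job in, once; it reports no verdict.
The state is a dict: "time_s": time; "q": joint angles; "joint_velocities": joint speeds; "joint_efforts": joint torques, N m; "tcp_pos": TCP position; "tcp_rot": TCP orientation; "contact_force": force on the tool from outside, world axes, zero at the start; "moment": the same for the moment, N m; "finger_gap": finger opening in m.
Only numpy, scipy, OpenCV 4.12 (cv2) and the standard library are available. Lean on these libraries where they do the work, as an engineer would, in place of code of your own. Each camera call takes 0.05 s, during which the arm holds its last target. There are 200 camera calls.

### The job

Close up the blue gauge chest with your fingertips: first push both open drawers fully home, one after the other, and only then push the raised lid down until it is fully shut. Push smoothly without slamming, do not pull the drawers further out or raise the lid higher, and leave the bottle, the ring gauge and the plug disc standing where they are. Nothing needs to be gripped or lifted.

Things in the scene. Friction and masses are not known exactly. Their poses are not given: they have to be found in the camera images.
- chest: Blue steel bench-top gauge chest, fixed to the bench, 200 mm deep (its x) by 250 mm wide (its y), 95 mm tall without the lid. Origin: centre of its underside, on the bench; its x axis points from its front (the drawer side, nearer the robot) to its back, z up. Two drawers side by side fill the lower front (up to 61 mm high); above them is an open tray of gauge rings (none higher than the tray walls), which the lid covers. The chest stands at varying places and yaw.
- drawer_left_pull (a point): Left drawer (chest +y side): centre of the front face of its aluminium pull rail. The rail is 113 mm wide, 26 mm tall (31 to 57 mm above the bench) and stands 18 mm out from the blue drawer front, which is 113 mm wide and reaches from 11 to 61 mm above the bench. When the drawer is shut this point lies at x = -118, y = +61, z = 44 mm in the chest frame. Axes as the chest's. The drawer holds steel discs that move with it.
- drawer_right_pull (a point): The same point of the right drawer (chest -y side); shut, it lies at x = -118, y = -61, z = 44 mm in the chest frame.
- drawer_left (a joint): How far the left drawer is out, in m: 0 = fully home against its stop, grows as it comes out along the chest's -x. It starts 25 to 75 mm out. Slides with about 2 N of friction and stays where it is left.
- drawer_right (a joint): The same for the right drawer.
- lid_hinge (a point): Middle of the lid's hinge line on the chest's top rear edge: x = +100, y = 0, z = 95.5 mm in the chest frame; fixed to the chest, axes as the chest's. The hinge line runs along the chest's y.
- lid_edge (a point): Middle of the lid's free edge, on its outer (upper when shut) face. The lid is a flat blue plate 254 mm wide, 206 mm from hinge line to free edge, 6 mm thick (its underside lies in the plane through the hinge line), with an aluminium strip along the free edge and no handle. x axis along the lid from free edge to hinge, z out of the outer face.
- lid (a joint): Lid angle in rad: 0 = shut, flat on the chest; grows as it opens up and back about the hinge (at pi/2 it would stand upright). Starts 0.85 to 1.03. A stiff friction hinge: it stays at any angle and must be pushed all the way down, about 1 to 3 N at the free edge.
- bottle: Water bottle, 64 mm diameter, 190 mm tall, standing on the bench beside the chest, left or right. Origin: centre of its underside. Leave alone.
- ring_gauge: Steel ring, 68 mm outside, 38 mm bore, 28 mm tall, flat on the bench on the other side of the chest. Origin: centre of its underside. Leave alone.
- plug_disc: Steel disc 42 mm diameter, 30 mm tall, on the bench just off the front left corner of the chest (about x = -140, y = +163 mm in the chest frame), beside the path of the left drawer. Origin: centre of its underside. Leave alone.

How it is judged:
On the way, in this order (a step that is already met when the one before it is completed fails the run):
1. both drawers are fully home (within 5 mm) while the lid is still up (value of joint each of drawer_left, drawer_right below 0.005 m and value of joint lid above 0.5 rad), for 0.2 s.
2. the lid is fully shut, the drawers still home (value of joint each of drawer_left, drawer_right below 0.005 m and value of joint lid below 0.04 rad), for 0.2 s.
At the end, for the whole second after the job is handed in: Both drawers are within 5 mm of fully home, the lid is within 0.04 rad (8 mm at its edge) of shut, and the bottle, ring gauge and plug disc stand upright within 15 mm of where they started (all of step 2 and distance of each of bottle, ring_gauge, plug_disc from where it was at the start of the episode below 0.015 m and angle between each of bottle, ring_gauge, plug_disc's own z axis and vertical below 0.15 rad); the robot touches nothing.
It fails at once if a drawer is pulled further out (beyond 90 mm) or the lid is raised higher (beyond 1.3 rad) (value of joint any of drawer_left, drawer_right above 0.09 m or value of joint lid above 1.3 rad).
It fails at once if a drawer (faster than 0.45 m/s) or the lid (faster than 3 rad/s) is slammed (velocity of joint any of drawer_left, drawer_right below -0.45 m/s or velocity of joint lid below -3 rad/s).
It fails at once if the lid is pushed down (below 0.4 rad) while a drawer is still out (value of joint lid below 0.4 rad and value of joint any of drawer_left, drawer_right above 0.012 m).
It fails at once if the bottle, ring gauge or plug disc is lifted, moved more than 15 mm or tipped (distance of any of bottle, ring_gauge, plug_disc from where it was at the start of the episode above 0.015 m or angle between any of bottle, ring_gauge, plug_disc's own z axis and vertical above 0.15 rad).
It also fails if it takes over 51 s, if anything falls off the work surface, if the arm or the gripper's body presses on something with over 40 N, if the wrist force passes 120 N, or if a joint passes its speed limit or range.

## Working session

There is one attempt and no reset: what is moved stays moved. The work goes in short steps, Python scripts to look and compute and a shell command to move; the robot and the scene stay as the last step left them, time stands still between calls to the robot, and variables do not carry over. Pictures are saved under pics/ and viewed, about 8 in all and at most 12, crops included, and the job is handed in when it is done.

```bash
mkdir -p pics; python3 - <<'E'
from cell import state,camera
import cv2,numpy as np
s=state();print(s['time_s'],s['tcp_pos'],s['tcp_rot'],s['finger_gap'])
ims=[]
for n in('scene','top'):
    c=camera(n);np.savez(n,**c);ims.append(c['color'][:,:,::-1]);print(n,c['fx'],c['cx'],c['cy'],np.round(c['T'],3).tolist(),(c['depth']>0).mean())
    cv2.imwrite(f'pics/{n}1.png',ims[-1])
E
```

```text
0.0 [0.19804493 0.56576943 0.2175949 ] [-0.95861638  1.35154475  0.95706059] 0.09277400875933989
scene 458.3513166317834 281.6234335852766 210.75592247529994 [[-0.77, -0.601, 0.215, 0.834], [0.638, -0.73, 0.246, 0.247], [0.01, 0.327, 0.945, 1.062], [0.0, 0.0, 0.0, 1.0]] 0.9959311224489796
top 396.96993194522855 284.40670877682345 210.19746183745724 [[-0.0, 0.995, -0.103, 0.487], [-1.0, -0.001, -0.006, -0.016], [-0.006, 0.103, 0.995, 1.079], [0.0, 0.0, 0.0, 1.0]] 0.9958333333333333
```

View pics/scene1.png

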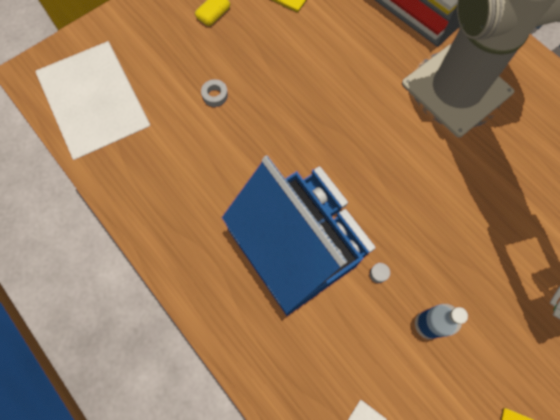

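View pics/top1.png

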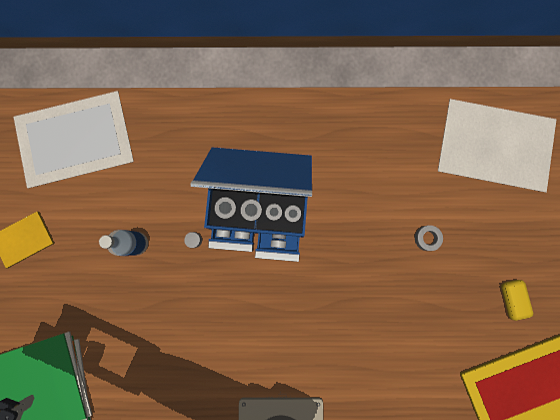

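The scene view shows the chest with its lid up, the disc and bottle on its left (+y) side and the ring on its right. In the top view the rails are at about (230,246) and (277,255), the lid strip at (250,188), the disc at (193,240), the bottle at (125,242) and the ring at (429,238).

```bash
cat > h.py <<'E'
import numpy as np,cv2
def cloud(c):
    v,u=np.mgrid[:420,:560]; d=c['depth']
    P=np.stack([(u-c['cx'])/c['fx']*d,-(v-c['cy'])/c['fy']*d,-d],-1)
    return P@c['T'][:3,:3].T+c['T'][:3,3]
E
python3 - <<'E'
from h import *
c=dict(np.load('top.npz'));W=cloud(c)
hsv=cv2.cvtColor(c['color'],cv2.COLOR_RGB2HSV)
m=((hsv[...,1]<70)&(hsv[...,2]>120)).astype(np.uint8)
m[:, :80]=0;m[:140]=0;m[290:]=0;m[:,450:]=0
n,l,st,ce=cv2.connectedComponentsWithStats(m)
for i in range(1,n):
    if st[i,4]<30: continue
    k=l==i; P=W[k]; r=cv2.minAreaRect(P[:,:2].astype(np.float32)*1000)
    print(st[i],'med',np.median(P,0).round(3),'rect',np.round(r[0]),np.round(r[1]),round(r[2],1),'z',np.percentile(P[:,2],[5,95]).round(3))
# rail tops: z 0.05..0.065
for (a,b,name) in((205,256,'L'),(254,303,'R')):
    k=np.zeros_like(m,bool);k[236:264,a:b]=1;k&=(m>0)&(abs(W[...,2]-.056)<.012);P=W[k]
    f=np.polyfit(P[:,1],P[:,0],1);print(name,k.sum(),P.mean(0).round(4),'slope dx/dy',f, 'y',P[:,1].min(),P[:,1].max(),'x front',np.percentile(P[:,0]-f[0]*(P[:,1]-P[:,1].mean()),[2,50,98]).round(4))
# lid plane
b=(hsv[...,0]>100)&(hsv[...,0]<125)&(hsv[...,1]>120)
k=np.zeros_like(b);k[150:185,205:310]=1;k&=b;P=W[k];mu=P.mean(0);_,_,V=np.linalg.svd(P-mu);print('lid',mu.round(3),V[2].round(3),P.min(0).round(3),P.max(0).round(3))
k=np.zeros_like(b);k[183:240,204:312]=1;k&=b&(W[...,2]>.085)&(W[...,2]<.105);P=W[k];print('tray rim',cv2.minAreaRect(P[:,:2].astype(np.float32)*1000),np.median(P,0))
E
```

```text
[  80  140   53   35 1480] med [0.756 0.495 0.001] rect [663. 263.] [646. 135.] 69.6 z [-0.002  0.005]
[438 140  12  34 315] med [ 0.744 -0.454  0.   ] rect [ 749. -452.] [32. 93.] 84.7 z [-0.003  0.004]
[191 181 121  16 630] med [0.618 0.056 0.262] rect [618.  58.] [251.  13.] 84.9 z [0.257 0.265]
[215 198  21  21 214] med [0.596 0.142 0.082] rect [598. 142.] [54. 50.] 44.9 z [0.078 0.085]
[241 200  21  21 221] med [0.591 0.074 0.082] rect [591.  74.] [51. 51.] 89.2 z [0.079 0.084]
[266 204  16  16 147] med [0.586 0.018 0.082] rect [587.  17.] [38. 38.] 0.2 z [0.078 0.084]
[285 206  16  16 151] med [ 0.581 -0.03   0.082] rect [545. -31.] [ 38. 115.] 89.9 z [0.078 0.085]
[418 226  25  25 326] med [ 0.522 -0.395  0.028] rect [ 521. -227.] [ 63. 422.] 0.5 z [0.024 0.031]
[ 99 231  31  25 354] med [0.502 0.385 0.138] rect [489. 237.] [504.  57.] 83.2 z [0.122 0.192]
[216 230  13   8  82] med [0.534 0.151 0.05 ] rect [517.  74.] [190.  20.] 77.6 z [0.041 0.053]
[185 232  15  16 188] med [0.517 0.235 0.03 ] rect [519. 234.] [38. 41.] 86.5 z [0.027 0.033]
[235 232  14   7  87] med [0.529 0
[... 249 characters left out ...]
[271 240  15   8  90] med [0.506 0.006 0.052] rect [508.   7.] [36. 19.] 80.4 z [0.042 0.055]
[255 251  44  11 331] med [0.475 0.009 0.057] rect [476.  12.] [116.  19.] 85.0 z [0.053 0.061]
L 376 [0.5037 0.1263 0.0564] slope dx/dy [0.05239879 0.49706939] y 0.06445501184362229 0.1863435395621118 x front [0.4905 0.5022 0.5277]
R 435 [0.4842 0.0083 0.0555] slope dx/dy [0.05556036 0.48372656] y -0.045306068665662835 0.06502928836540636 x front [0.4664 0.4787 0.5264]
lid [0.68  0.052 0.182] [-0.932  0.058 -0.357] [ 0.487 -0.072  0.097] [0.741 0.177 1.079]
tray rim ((584.0804443359375, 61.66937255859375), (249.18202209472656, 98.0400619506836), 85.08547973632812) [0.54497135 0.0798082  0.09441278]
```

```bash
cat >> h.py <<'E'
from scipy.spatial.transform import Rotation as R
Y=-0.087; u=np.array([np.cos(Y),np.sin(Y),0]); v=np.array([-np.sin(Y),np.cos(Y),0])
def W2(U,V,z): return U*u+V*v+[0,0,z]
def target():
    x=np.array([0,0,-1.]); return [R.from_matrix(np.c_[x,np.cross(s*v,x),s*v]) for s in(1,-1)]
def go(p,turn=True):
    from cell import state
    s=state();r=R.from_rotvec(s['tcp_rot'])
    print('t',s['time_s'],'tcp uvz',np.round([s['tcp_pos']@u,s['tcp_pos']@v,s['tcp_pos'][2]],4),'shift/0.4',np.round((p-s['tcp_pos'])/.4,3),'F',np.round(s['contact_force'],1))
    for t in target(): print('turn/0.5',np.round((t*r.inv()).as_rotvec()/.5,3))
E
python3 - <<'E'
from h import *
from cell import state
s=state();print(R.from_rotvec(s['tcp_rot']).as_matrix().round(3))
go(W2(.43,.170,.22))
c=dict(np.load('top.npz'));W=cloud(c);U=W@u;V=W@v
for n,a,b in(('L',.12,.22),('R',.0,.1)):
    k=(V>a)&(V<b)&(abs(W[...,2]-.057)<.004)&(U<.53)&(U>.43);print(n,np.percentile(U[k],[1,5,25,50]).round(4))
    k=(U>.44)&(U<(.497 if n=='L' else .483))&(abs(W[...,2]-.057)<.004)&(V>a-.06)&(V<b+.06);print(np.percentile(V[k],[1,99]).round(4))
E
```

```text
[[-0.001 -0.944  0.33 ]
 [-0.001  0.33   0.944]
 [-1.     0.    -0.002]]
t 0.1 tcp uvz [0.1482 0.5809 0.2177] shift/0.4 [ 0.613 -1.085  0.006] F [ 0.1 -0.1 -0.3]
turn/0.5 [ 0.003 -0.001  0.5  ]
turn/0.5 [-1.000e-03 -5.000e-03 -5.784e+00]
L [0.4784 0.4792 0.4838 0.4894]
[0.0616 0.2264]
R [0.4637 0.4647 0.4695 0.4755]
[-0.0041  0.155 ]
```

```bash
python3 -m jog '0 -0.12 0 0 0 0.2 0;0.05 -0.24 0 0 0 0.4 0;0.1 -0.35 0 0 0 0.5 0;0.15 -0.45 0 0 0 0.5 0;0.2 -0.55 0 0 0 0.5 0'; python3 -m jog '0.1 -0.1 0 0 0 0 0;0.2 -0.2 0 0 0 0 0;0.28 -0.3 0 0 0 0 0;0.36 -0.4 0 0 0 0 0;0.38 -0.48 0 0 0 0 0'; python3 -c "
from h import *
go(W2(.43,.170,.04))"
```

```text
time_s: 0.6
tcp_pos: [0.2784, 0.3445, 0.2182]
tcp_rot: [-1.146, 1.249, 1.145]
contact_force: [0.5, 0.6, 0.7]
finger_gap: 0.0577
time_s: 1.1
tcp_pos: [0.4315, 0.1524, 0.2183]
tcp_rot: [-1.145, 1.249, 1.145]
contact_force: [0.4, 0.3, 0.3]
finger_gap: 0.0177
t 1.1 tcp uvz [0.4167 0.1894 0.2183] shift/0.4 [ 0.029 -0.051 -0.446] F [0.4 0.3 0.3]
turn/0.5 [-0.  0.  0.]
turn/0.5 [ 0.     0.    -6.283]
```

```bash
python3 -m jog '0.01 -0.05 -0.12 0 0 0 0;0.01 -0.05 -0.24 0 0 0 0;0.01 -0.05 -0.36 0 0 0 0;0.01 -0.05 -0.445 0 0 0 0;0.01 -0.05 -0.445 0 0 0 0'; python3 -c "
from h import *
go(W2(.50,.166,.04))
from cell import camera
cv2.imwrite('pics/s2.png',camera('scene')['color'][100:360,150:500,::-1])"
```

```text
time_s: 1.6
tcp_pos: [0.4291, 0.1332, 0.0351]
tcp_rot: [-1.141, 1.259, 1.151]
contact_force: [-0.5, -0.6, -0.1]
finger_gap: 0.0005
t 1.6 tcp uvz [0.4159 0.1699 0.0351] shift/0.4 [ 0.209 -0.028  0.012] F [-0.5 -0.6 -0.1]
turn/0.5 [ 0.004 -0.021  0.   ]
turn/0.5 [-3.300e-02 -6.000e-03 -6.283e+00]
```

View pics/s2.png

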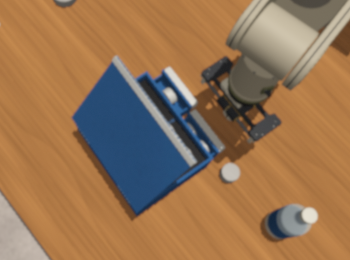

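The fingers stand in front of the left drawer, with the disc (crop 231,173) clear of the gripper.

```bash
python3 -m jog '0.05 -0.004 0 0 0 0 0;0.1 -0.009 0 0 0 0 0;0.14 -0.012 0 0 0 0 0;0.17 -0.015 0 0 0 0 0;0.2 -0.017 0 0 0 0 0';  python3 -m jog '0.015 -0.001 0 0 0 0 0;0.03 -0.002 0 0 0 0 0;0.03 -0.002 0 0 0 0 0'; python3 -c "
from h import *
go(W2(.50,.166,.04))"
```

```text
time_s: 2.15
tcp_pos: [0.514, 0.128, 0.0435]
tcp_rot: [-1.144, 1.251, 1.147]
contact_force: [-69.3, 4.1, 49.4]
finger_gap: 0.0003
time_s: 2.45
tcp_pos: [0.5137, 0.1285, 0.0407]
tcp_rot: [-1.133, 1.269, 1.166]
contact_force: [-63.9, 5.3, 42.6]
finger_gap: 0.0007
t 2.45 tcp uvz [0.5006 0.1726 0.0407] shift/0.4 [-0.003 -0.016 -0.002] F [-63.9   5.3  42.6]
turn/0.5 [-0.001 -0.056 -0.004]
turn/0.5 [ 8.800e-02 -2.000e-03  6.279e+00]
```

High force, probably at the stop; I'll back off and look.

```bash
python3 -m jog '-0.05 0.004 0 0 0 0 0;-0.12 0.01 0 0 0 0 0;-0.2 0.017 0 0 0 0 0;-0.2 0.017 0 0 0 0 0'; python3 -c "
from h import *
go(W2(.40,.053,.12))
from cell import camera
c=camera('top');W=cloud(c);U=W@u;V=W@v
cv2.imwrite('pics/t3.png',cv2.resize(c['color'][140:300,170:330,::-1],None,fx=4,fy=4))
for n,a,b in(('L',.12,.22),('R',.0,.1)):
    k=(V>a)&(V<b)&(abs(W[...,2]-.057)<.004)&(U<.53)&(U>.43);print(n,k.sum(),np.percentile(U[k],[1,5,25,50]).round(4))
    k=(V>a)&(V<b)&(abs(W[...,2]-.095)<.004)&(U<.58)&(U>.5);print('rim',k.sum(),np.percentile(U[k],[1,5,25,50]).round(4))
"
```

```text
time_s: 2.85
tcp_pos: [0.4442, 0.1342, 0.0423]
tcp_rot: [-1.146, 1.248, 1.146]
contact_force: [0.1, 0.9, -0.3]
finger_gap: 0.0005
t 2.85 tcp uvz [0.4308 0.1722 0.0423] shift/0.4 [-0.103 -0.29   0.194] F [ 0.1  0.9 -0.3]
turn/0.5 [-0.001 -0.    -0.003]
turn/0.5 [ 0.00e+00 -1.00e-03  6.28e+00]
L 269 [0.5097 0.5104 0.514  0.5185]
rim 99 [0.5275 0.5277 0.5287 0.5304]
R 365 [0.4638 0.465  0.4697 0.4759]
rim 97 [0.5277 0.528  0.5292 0.5307]
```

View pics/t3.png

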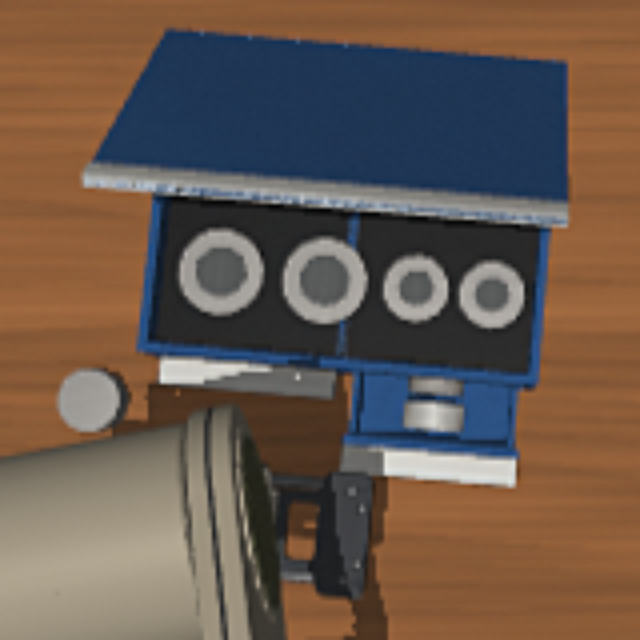

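The left rail front now lies 18 mm ahead of the rim, so that drawer is home. The right one is still about 46 mm out.

```bash
python3 -m jog '-0.06 -0.1 0 0 0 0 0;-0.075 -0.2 0 0 0 0 0;-0.075 -0.29 0 0 0 0 0;-0.075 -0.29 0 0 0 0 0'; python3 -m jog '0.04 -0.003 0 0 0 0 0;0.08 -0.007 0 0 0 0 0;0.12 -0.01 0 0 0 0 0;0.15 -0.013 0 0 0 0 0;0.18 -0.015 0 0 0 0 0';python3 -c "
from h import *
go(W2(.501,.053,.042))"
```

```text
time_s: 3.3
tcp_pos: [0.419, 0.0139, 0.0434]
tcp_rot: [-1.146, 1.248, 1.138]
contact_force: [0.3, -0.0, -0.2]
finger_gap: 0.0004
time_s: 3.8
tcp_pos: [0.4906, 0.0117, 0.0424]
tcp_rot: [-1.146, 1.248, 1.144]
contact_force: [-2.5, -0.4, 1.7]
finger_gap: 0.001
t 3.8 tcp uvz [0.4877 0.0543 0.0424] shift/0.4 [ 0.033 -0.006 -0.001] F [-2.5 -0.4  1.7]
turn/0.5 [ 0.001  0.003 -0.001]
turn/0.5 [-5.000e-03  1.000e-03  6.283e+00]
```

```bash
python3 -m jog '0.015 -0.001 0 0 0 0 0;0.025 -0.002 0 0 0 0 0;0.03 -0.003 0 0 0 0 0;0.03 -0.003 0 0 0 0 0'; python3 -m jog '-0.06 0.005 0 0 0 0 0;-0.18 0.015 0 0 0 0 0;-0.2 0.017 0.1 0 0 0 0;-0.2 0.017 0.2 0 0 0 0;-0.2 0.017 0.3 0 0 0 0';python3 -c "
from h import *
go(W2(.45,.112,.36))
from cell import camera
c=camera('top');W=cloud(c);U=W@u;V=W@v
cv2.imwrite('pics/t4.png',cv2.resize(c['color'][140:300,170:330,::-1],None,fx=4,fy=4))
for n,a,b in(('L',.12,.22),('R',.0,.1)):
    k=(V>a)&(V<b)&(abs(W[...,2]-.057)<.004)&(U<.53)&(U>.43);print(n,k.sum(),np.percentile(U[k],[1,5,25,50]).round(4))
k=(V>.02)&(V<.2)&(W[...,2]>.25)&(W[...,2]<.275)&(U>.57)&(U<.66);print('edge',np.percentile(U[k],[2,50,98]),np.percentile(W[k][:,2],[2,50,98]))
k=(V>.02)&(V<.2)&(W[...,2]>.11)&(W[...,2]<.24)&(U>.6)&(U<.76);f=np.polyfit(U[k],W[k][:,2],1);print('lid line',f,np.arctan(-f[0]),U[k].max())
"
```

```text
time_s: 4.2
tcp_pos: [0.5007, 0.0104, 0.0409]
tcp_rot: [-1.145, 1.248, 1.145]
contact_force: [0.6, -0.4, -0.4]
finger_gap: 0.0004
time_s: 4.7
tcp_pos: [0.4188, 0.0173, 0.1613]
tcp_rot: [-1.145, 1.249, 1.145]
contact_force: [1.6, 0.2, -0.2]
finger_gap: 0.0005
t 4.7 tcp uvz [0.4158 0.0536 0.1613] shift/0.4 [0.098 0.138 0.497] F [ 1.6  0.2 -0.2]
turn/0.5 [-0.    -0.001 -0.   ]
turn/0.5 [ 2.000e-03 -0.000e+00  6.283e+00]
L 259 [0.5097 0.5103 0.5143 0.5188]
R 285 [0.5077 0.5086 0.5123 0.5173]
edge [0.60415872 0.61001735 0.61876525] [0.25113693 0.26136042 0.26595747]
lid line [-1.3303815   1.07336161] 0.9262310503245181 0.7256899949128908
```

View pics/t4.png

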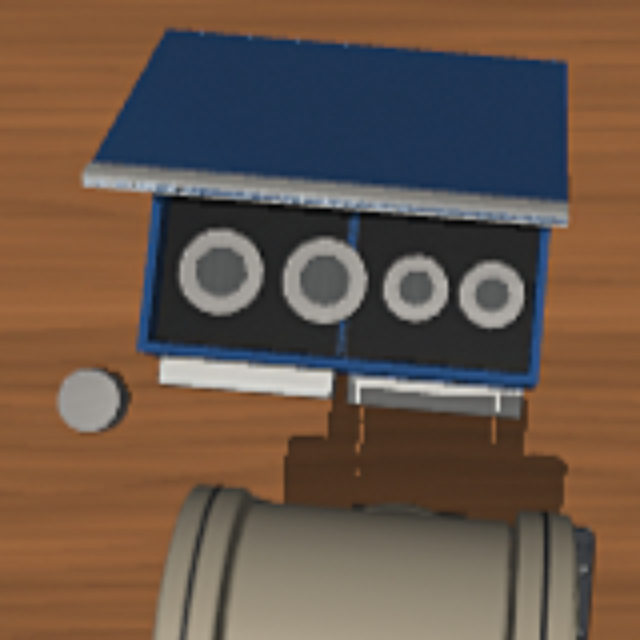

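Right drawer is about 2 mm out; I'll give it one more gentle nudge.

```bash
python3 -m jog '0 0 -0.12 0 0 0 0;0 0 -0.24 0 0 0 0;0 0 -0.3 0 0 0 0;0.08 -0.007 -0.3 0 0 0 0;0.16 -0.014 -0.3 0 0 0 0'; python3 -m jog '0.03 -0.003 0 0 0 0 0;0.045 -0.004 0 0 0 0 0;0.053 -0.005 0 0 0 0 0;0.053 -0.005 0 0 0 0 0';python3 -m jog '-0.06 0.005 0 0 0 0 0;-0.15 0.015 0 0 0 0 0;-0.18 0.017 0.1 0 0 0 0;-0.18 0.017 0.22 0 0 0 0;-0.18 0.017 0.34 0 0 0 0';python3 -c "
from h import *
go(W2(.42,.112,.38))
from cell import camera
c=camera('top');W=cloud(c);U=W@u;V=W@v
for n,a,b in(('L',.12,.22),('R',.0,.1)):
    k=(V>a)&(V<b)&(abs(W[...,2]-.057)<.004)&(U<.53)&(U>.43);print(n,k.sum(),np.percentile(U[k],[1,5,25,50]).round(4))
"
```

```text
time_s: 5.25
tcp_pos: [0.4829, 0.0117, 0.0386]
tcp_rot: [-1.144, 1.251, 1.147]
contact_force: [1.4, 0.0, 1.3]
finger_gap: 0.0003
time_s: 5.65
tcp_pos: [0.5032, 0.0098, 0.0399]
tcp_rot: [-1.143, 1.252, 1.148]
contact_force: [-7.2, -0.4, 3.7]
finger_gap: 0.0003
time_s: 6.15
tcp_pos: [0.4315, 0.0166, 0.1774]
tcp_rot: [-1.144, 1.25, 1.146]
contact_force: [1.4, -0.3, -0.2]
finger_gap: 0.0007
t 6.15 tcp uvz [0.4284 0.054  0.1774] shift/0.4 [-0.008  0.146  0.507] F [ 1.4 -0.3 -0.2]
turn/0.5 [-0.    -0.003 -0.001]
turn/0.5 [ 4.000e-03 -0.000e+00  6.282e+00]
L 265 [0.5097 0.5103 0.514  0.5184]
R 261 [0.5098 0.5104 0.5142 0.5189]
```

Both drawers read fully home now. Next I go up and over to behind the lid edge.

```bash
python3 -m jog '0 0.03 0.12 0 0 0 0;0 0.07 0.24 0 0 0 0;0 0.1 0.36 0 0 0 0;0 0.13 0.42 0 0 0 0;0 0.14 0.42 0 0 0 0'; python3 -m jog '0.12 -0.01 0 0 0 0 0;0.24 -0.02 0 0 0 0 0;0.36 -0.03 0 0 0 0 0;0.48 -0.04 0 0 0 0 0;0.59 -0.05 0 0 0 0 0';python3 -m jog '0 0 0 0 0 0 0;0 0 0 0 0 0 0';python3 -c "
from h import *
go(W2(.66,.112,.28))"
```

```text
time_s: 6.7
tcp_pos: [0.4347, 0.0733, 0.3491]
tcp_rot: [-1.149, 1.242, 1.141]
contact_force: [-0.2, 0.9, 0.1]
finger_gap: 0.0006
time_s: 7.2
tcp_pos: [0.6706, 0.0518, 0.342]
tcp_rot: [-1.144, 1.251, 1.147]
contact_force: [0.6, 0.0, 0.4]
finger_gap: 0.0003
time_s: 7.4
tcp_pos: [0.6691, 0.0519, 0.3402]
tcp_rot: [-1.142, 1.254, 1.149]
contact_force: [-0.3, -0.5, -0.3]
finger_gap: 0.0009
t 7.4 tcp uvz [0.662  0.1099 0.3402] shift/0.4 [-0.005  0.006 -0.15 ] F [-0.3 -0.5 -0.3]
turn/0.5 [-0.    -0.013  0.001]
turn/0.5 [-0.02   0.    -6.283]
```

```bash
python3 -m jog '0 0 -0.08 0 0 0 0;0 0 -0.16 0 0 0 0;-0.055 0.005 -0.21 0 0 0 0;-0.09 0.008 -0.225 0 0 0 0;-0.117 0.01 -0.242 0 0 0 0';python3 -c "
from h import *
go(W2(.583,.11,.208))
from cell import camera
c=camera('scene');W=cloud(c)
cv2.imwrite('pics/s5.png',cv2.resize(c['color'][100:360,150:500,::-1],None,fx=2,fy=2))"
```

```text
time_s: 7.9
tcp_pos: [0.6205, 0.0566, 0.2484]
tcp_rot: [-1.146, 1.247, 1.144]
contact_force: [1.6, 0.0, 0.7]
finger_gap: 0.0005
t 7.9 tcp uvz [0.6133 0.1103 0.2484] shift/0.4 [-0.075  0.006 -0.101] F [1.6 0.  0.7]
turn/0.5 [ 0.     0.004 -0.001]
turn/0.5 [-6.000e-03  0.000e+00  6.282e+00]
```

View pics/s5.png

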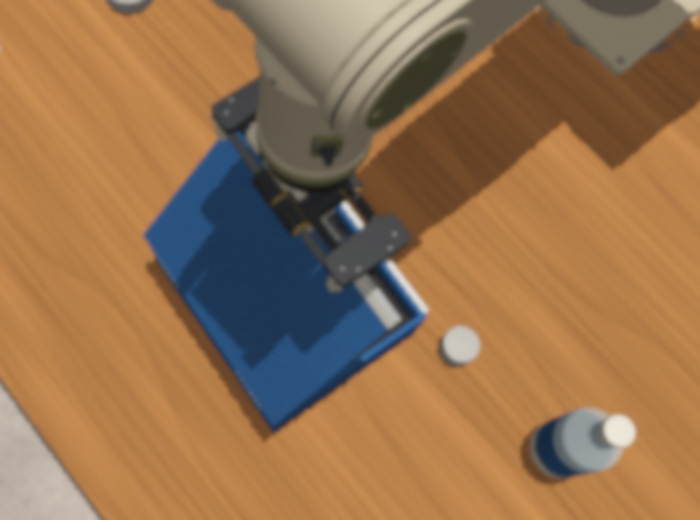

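The fingertips are on the outer face just behind the edge strip; disc and bottle are undisturbed. I continue along the arc.

```bash
python3 -m jog '-0.025 0.002 -0.022 0 0 0 0;-0.048 0.004 -0.048 0 0 0 0;-0.072 0.006 -0.085 0 0 0 0;-0.095 0.008 -0.13 0 0 0 0;-0.115 0.01 -0.172 0 0 0 0';python3 -c "
from h import *
go(W2(.549,.11,.10))
from cell import camera
c=camera('top');W=cloud(c);U=W@u;V=W@v
cv2.imwrite('pics/t6.png',cv2.resize(c['color'][140:300,170:330,::-1],None,fx=4,fy=4))
k=((V>0)&(V<.03)|(V>.2)&(V<.23))&(W[...,2]>.085)&(U>.5)&(U<.72);f=np.polyfit(U[k],W[k][:,2],1);print('lid line',k.sum(),f,np.arctan(-f[0]))
"
```

```text
time_s: 8.45
tcp_pos: [0.5759, 0.0605, 0.1803]
tcp_rot: [-1.147, 1.246, 1.143]
contact_force: [-0.5, -0.8, 1.4]
finger_gap: 0.0005
t 8.45 tcp uvz [0.5685 0.1103 0.1803] shift/0.4 [-0.049  0.004 -0.201] F [-0.5 -0.8  1.4]
turn/0.5 [-0.     0.006 -0.001]
turn/0.5 [-0.01  -0.     6.282]
lid line 961 [-0.77528573  0.65901371] 0.6594885532247979
```

View pics/t6.png

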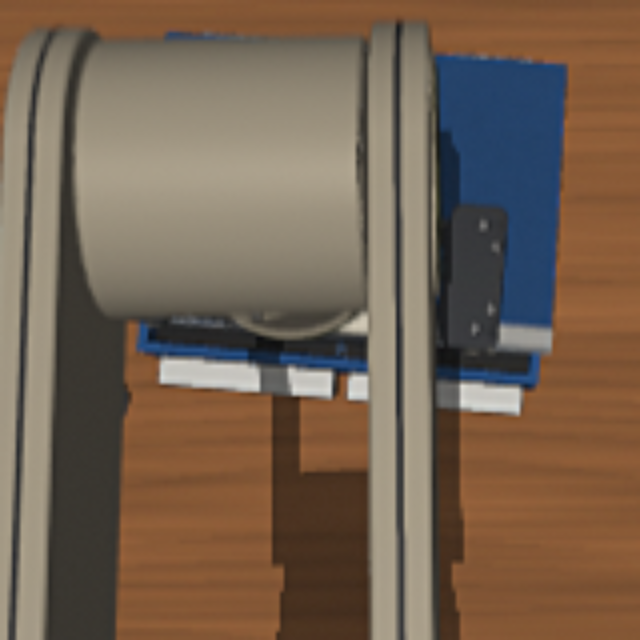

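The lid follows the fingers, with its strip at about (525,340), and the drawers stay flush. I continue down.

```bash
python3 -m jog '-0.013 0.001 -0.04 0 0 0 0;-0.026 0.002 -0.08 0 0 0 0;-0.036 0.003 -0.12 0 0 0 0;-0.042 0.004 -0.155 0 0 0 0;-0.046 0.004 -0.185 0 0 0 0';python3 -m jog '0 0 -0.01 0 0 0 0;0 0 -0.015 0 0 0 0;0 0 -0.02 0 0 0 0;0 0 -0.02 0 0 0 0'; python3 -c "
from h import *
go(W2(.549,.11,.099))"
```

```text
time_s: 9.0
tcp_pos: [0.5581, 0.062, 0.1046]
tcp_rot: [-1.145, 1.248, 1.145]
contact_force: [1.1, 0.7, 1.0]
finger_gap: 0.0005
time_s: 9.4
tcp_pos: [0.5577, 0.062, 0.1014]
tcp_rot: [-1.145, 1.25, 1.146]
contact_force: [-24.9, -1.2, 39.1]
finger_gap: 0.0005
t 9.4 tcp uvz [0.5502 0.1102 0.1014] shift/0.4 [-0.003 -0.    -0.006] F [-24.9  -1.2  39.1]
turn/0.5 [ 0.    -0.003 -0.001]
turn/0.5 [5.000e-03 1.000e-03 6.282e+00]
```

Pressed firmly shut at z = 0.1014. I'll lift away and check.

```bash
python3 -m jog '0 0 0.03 0 0 0 0;0 0 0.12 0 0 0 0;0 0 0.24 0 0 0 0;0 0 0.36 0 0 0 0;-0.1 0 0.42 0 0 0 0';python3 -m jog '-0.12 0 0 0 0 0 0;-0.24 0 0 0 0 0 0;-0.36 0 0 0 0 0 0;-0.48 0 0 0 0 0 0;-0.48 0 0 0 0 0 0'; python3 -c "
from h import *
go(W2(.549,.11,.099))
from cell import camera
c=camera('top');W=cloud(c);U=W@u;V=W@v
cv2.imwrite('pics/t7.png',c['color'][:,:,::-1])
k=(V>.0)&(V<.22)&(W[...,2]>.08)&(W[...,2]<.13)&(U>.5)&(U<.74);f=np.polyfit(U[k],W[k][:,2],1);print('lid',k.sum(),f,np.polyval(f,[.53,.72]))
for n,a,b in(('L',.12,.22),('R',.0,.1)):
    k=(V>a)&(V<b)&(abs(W[...,2]-.057)<.004)&(U<.53)&(U>.43);print(n,k.sum(),np.percentile(U[k],[1,5,25,50]).round(4))
o=cloud(dict(np.load('top.npz')))
for n,(a,b,h) in dict(disc=(180,206,.03),ring=(412,446,.028),bottle=(95,112,.19)).items():
    for X in(o,W):
        Q=X[220:260,a:b]; k=abs(Q[...,2]-h)<.006; print(n,k.sum(),Q[k].mean(0).round(4))
"
```

```text
time_s: 9.9
tcp_pos: [0.5216, 0.0617, 0.2691]
tcp_rot: [-1.147, 1.245, 1.141]
contact_force: [-0.8, 0.2, 0.9]
finger_gap: 0.0007
time_s: 10.4
tcp_pos: [0.3231, 0.0621, 0.2662]
tcp_rot: [-1.147, 1.245, 1.142]
contact_force: [1.5, 0.5, 0.4]
finger_gap: 0.0003
t 10.4 tcp uvz [0.3164 0.0899 0.2662] shift/0.4 [ 0.584 -0.001 -0.418] F [1.5 0.5 0.4]
turn/0.5 [-0.001  0.01  -0.002]
turn/0.5 [-1.500e-02 -1.000e-03  6.282e+00]
lid 7275 [-0.00360368  0.10358911] [0.10167916 0.10099446]
L 203 [0.5095 0.51   0.5126 0.5163]
R 199 [0.5097 0.5102 0.5127 0.5162]
disc 197 [0.5171 0.2342 0.0299]
disc 195 [0.5172 0.2342 0.0299]
ring 367 [ 0.5221 -0.3938  0.0272]
ring 370 [ 0.522  -0.3935  0.0269]
bottle 142 [0.5085 0.3897 0.1899]
bottle 142 [0.5085 0.3897 0.1899]
```

View pics/t7.png

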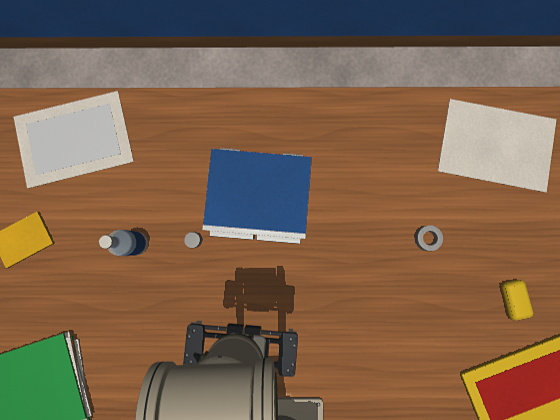

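The chest is shut at (258,195), the drawers are flush, the other objects are unmoved and the arm is clear.

```bash
python3 -c "
from cell import close_job;print(close_job())"
```

```text
the job is handed in; nothing more can be done
None
```

I pushed the left drawer home, then the right one (with a second gentle nudge, because the first push left it about 2 mm out). After that I pressed the lid down along its arc until it was shut, backed the arm clear and handed the job in at about 10.5 s.

**Last checks (top camera):**
- **Drawers:** both rail fronts are 18 mm ahead of the front rim, the shut position, and agree within 0.2 mm.
- **Lid:** it lies flat, with a slope of 0.004 rad and its top at 101–102 mm.
- **Bottle, ring gauge and plug disc:** each is within 0.5 mm of where it started.
- **Arm:** it is clear of everything.

**High forces:** the left drawer push ran into its stop at about 85 N at the wrist (limit 120 N). The final press on the lid was about 46 N. I took both as fingertip contact, not the arm or gripper body, which has a 40 N limit. The upward part of the drawer force (about 49 N) was not explained. The right drawer was pushed more gently, with at most about 8 N read at the wrist.

I did not measure drawer or lid speeds. I kept the moves to about 20 mm per 0.1 s while pushing.

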